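# Count along the tea rack and push the tin into the third gap

## Task

With the gripper's fingers shut, rest the fingertips on the tea rack's front top rail over the first gap, counting from the end where the cup stands, and run them along the rail, keeping touch, to the third gap and no further. Then push the tea tin lengthwise into that third gap, under the rail, until it is fully home against the back board. Only push the tin, do not lift or tip it, and leave the cup, the sugar bowl and the spoon where they are.

Things in the scene. Friction and masses are not known exactly. Their poses are not given: they have to be found in the camera images.
- rack: fixed wooden tea rack (all in mm), 100 deep (x), 330 wide (y). Origin on the counter under its centre; x points from the open front (robot side) to the back, y along the row of gaps, z up. Five dividers 10 thick, 58 high, from x = -50 to the back, at y = 160, 80, 0, -80, -160; four gaps 70 clear between them, centred at y = 120, 40, -40, -120. No floor. Back board: inner face at x = 42
- rail: rigid smooth wooden bar on top of the dividers along the rack's open front (mm), 16 wide (x), 330 long (y), 10 high. Origin at the centre of its underside, at x = -42 of the rack and 58 above the counter; axes as the rack's. Its top face, where the fingertips run, is 68 above the counter; 58 clear below it
- tea_tin: closed brass tea tin, flat oblong box (mm) 100 long (its x), 60 wide (y), 40 high, 0.15 to 0.31 kg, loose on the counter in front of the rack, its length within 20 degrees of the rack's x. Origin at the centre of its underside. Fits a gap with 5 to spare each side; fully home it stands out 8 in front of the dividers (origin at x = -8 of the rack)
- cup: white mug with a handle, 80 mm across, 75 mm high, standing beside one end of the rack, about 255 mm from its centre; counting starts at this end, so the third gap is at y = -40 mm of the rack if the cup is on the rack's +y side, at y = +40 mm if on its -y side. Origin at the centre of its underside
- sugar_bowl: white lidded sugar bowl with a knob, 84 mm across, 88 mm high, standing beside the other end of the rack. Origin at the centre of its underside.
- spoon: wooden spoon, 240 mm long, lying on the counter behind the rack. Origin at the middle of its length, on the counter; its x axis runs along it.
Mind the look-alikes: they are no part of the job. Of the things that look like the tea_tin, the middle-sized one is meant.

How it is judged:
By the outcome, as a careful person would: the job done as asked, in the order asked, and still so for the second after the job is handed in, with the robot touching nothing.
It also fails if it takes over 70 s, if anything falls off the work surface, if the arm or the gripper's body presses on something with over 40 N, if the wrist force passes 120 N, or if a joint passes its speed limit or range.

## Robot

A 7-joint arm with a two-finger parallel gripper is mounted at the origin on the work surface. World frame = base frame: x ahead of the robot, y to its left, z up, the work surface at z = 0. Lengths are in m, angles in rad, forces in N, time in s.
With the tool pointing down it reaches from about 0.425 to 0.925 m from the base axis. Payload 6.8 kg.
Tool frame: the origin (TCP) lies on the centre line of the jaws, within the pads' length; the fingertips stand 19 mm ahead of it and the grasp point (between the pads) is the TCP; z points along the fingers, y is the direction in which the jaws open and shut (so a half turn about z gives the same grasp; the last joint's range is limited). The gripper opens to 85 mm and grips with 20 to 120 N. Pads are 22 mm wide; open, the fingers measure 114 mm over their backs; the gripper's body (76 mm by 85 mm) begins 54 mm behind the grasp point. The pads swing forward as they close: fully open they stand 13 mm farther back than shut.
Start: joints at [1.182, 0.477, 0.022, 1.555, -0.011, 1.109, -0.083], TCP at [0.187, -0.649, 0.25] pointing down, gripper open.
Joint ranges: [-2.96, 2.96], [-0.34, 2.1], [-1.41, 1.46], [0.24, 2.44], [-1.37, 4.51], [0.17, 1.92], [-2.96, 2.96]. Speed limits (rad/s): [2.39, 2.39, 3.14, 3.14, 3.14, 3.14, 3.14].

## Interface

Orientations are given as a rotation vector (axis times angle).
In Python, from workcell import r gives the robot as it stands.
- The arm moves only by the shell command python3 -m handwheel 'ROWS' [FORCE]. ROWS is JSON, a list of rows, each a list of 5 numbers: the shift along the tool's x, y, z in m, then the turn about the tool's z in rad, then the opening, from -1 (shut) to 1 (fully open). A call has 1 to 20 rows; each row shifts and turns the commanded pose from where the row before left it, along the tool's axes as they then stand; what a row does not reach is not made up. A row lasts 1/8 s, in which the tool goes at most 62.5 mm and 10.7 degrees, less where a joint would pass 70% of its speed; a pose out of reach is approached as far as the arm can. A call is refused whole if a number of a shift passes 0.0625 or a number of a turn 0.188, either way. A call with a gripper value outside its range is refused whole. The fingers move at their own pace and stop on an object; FORCE is the grip in N (left out, the last holds). Time passes only in rows, so rows that do not move let the fingers close. It gives the time, the measured TCP pose, the force and the opening at its end, in the units of the state.
- r.observe(): the state, without advancing time (a new reading comes with each control period).
- r.camera(name): name is "scene" or "top"; returns the picture (480x640x3 uint8, blue, green, red); there is no depth.
- r.camera_model(name): a dict with "intrinsics" (3x3 intrinsics, pixels), "R" (3x3) and "t" (3): a world point X has camera coordinates R X + t. Camera axes: x right, y down, z forward; pixel columns grow to the right and rows downward; lengths in m; the calibration is good to about 2 mm. A picture is of the moment at which its call begins. camera_model takes no time and is no camera call.
- r.hand_in(): hands the job in, once; it reports no verdict.
The state is a dict: "t": time; "qpos": joint angles; "qd": joint speeds; "joint_torque": joint torques, N m; "position": TCP position; "orientation": TCP orientation; "force": force on the tool from outside, world axes, zero at the start; "ft_torque": the same for the moment, N m; "opening": finger opening in m.
Only numpy, scipy, OpenCV 4.12 (cv2) and the standard library are available. Lean on these libraries where they do the work, as an engineer would, in place of code of your own. Each camera call takes 0.05 s, during which the arm holds its last target. There are 200 camera calls.

## Working session

There is one attempt and no reset: what is moved stays moved. The work goes in short steps, Python scripts to look and compute and a shell command to move; the robot and the scene stay as the last step left them, time stands still between calls to the robot, and variables do not carry over. Pictures are saved under pics/ and viewed, about 8 in all and at most 12, crops included, and the job is handed in when it is done.

```bash
ls; mkdir -p pics; python3 - <<'E'
from workcell import r
import cv2
for n in("top","scene"):
    cv2.imwrite(f"pics/{n}0.png",r.camera(n)); m=r.camera_model(n); print(n,m)
s=r.observe();print(s)
E
```

```text
pics
top {'intrinsics': array([[437.21415832,   0.        , 324.46578793],
       [  0.        , 437.21415832, 237.19608728],
       [  0.        ,   0.        ,   1.        ]]), 'R': array([[ 0.01495515, -0.99988059,  0.0038929 ],
       [-0.98994265, -0.01535405, -0.14063358],
       [ 0.14067656, -0.00175055, -0.99005406]]), 't': array([0.02758077, 0.6071094 , 0.85956328])}
scene {'intrinsics': array([[434.02939137,   0.        , 322.19697054],
       [  0.        , 434.02939137, 234.88080338],
       [  0.        ,   0.        ,   1.        ]]), 'R': array([[ 0.71122909,  0.70295367,  0.00305278],
       [ 0.60848737, -0.61346458, -0.50339281],
       [-0.35198905,  0.35988519, -0.86405229]]), 't': array([-0.44660393, -0.29453213,  1.08414399])}
{'t': 0.1, 'qpos': array([ 1.1819003 ,  0.47767889,  0.022351  ,  1.556347  , -0.01146306,
        1.10929173, -0.08311306]), 'qd': array([-1.45027928e-03, -1.40626627e-03,  1.19348399e-03, -4.31005682e-03,
        1.69087162e-03, -9.58145156e-04,  6.99505830e-05]), 'joint_torque': array([ 5.49113494e-03, -5.97755706e+01,  1.61408722e+00, -2.81952381e+01,
        1.28305564e-02,  5.08249053e-03, -1.09778750e-05]), 'position': array([ 0.18689631, -0.64809365,  0.24945129]), 'orientation': array([-3.10913953e+00, -4.39433473e-01,  5.84554122e-04]), 'force': array([-0.60132522,  0.80893237,  0.29389756]), 'ft_torque': array([ 0.00979423, -0.02726593, -0.00408429]), 'opening': 0.08521715931398653}
```

View pics/top0.png

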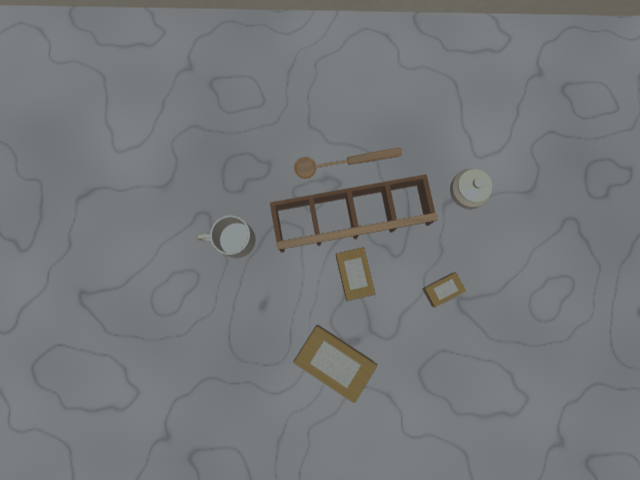

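View pics/scene0.png

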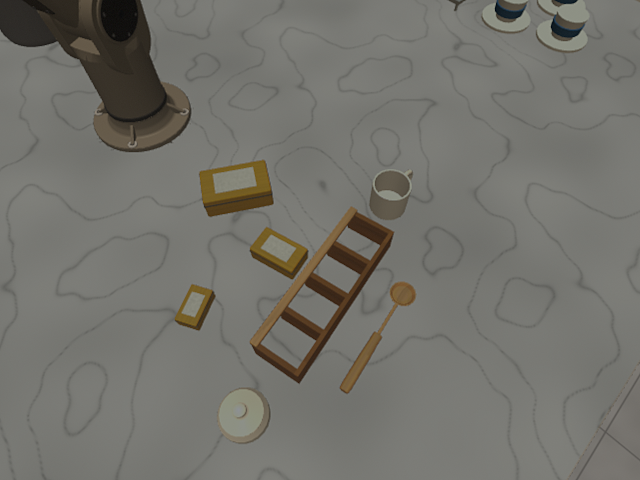

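The pictures show the cup at top (231,236), which is the rack's +y side, and the bowl at (473,188). Three tins look alike: large (336,364), middle (356,274) and small (445,290). The middle one fits the description, because it is the middle-sized one and lies nearly along the rack's x. I'll confirm in an enlarged crop.

```bash
python3 - <<'E'
import cv2
a=cv2.imread("pics/top0.png")[165:315,260:460]
cv2.imwrite("pics/crop1.png",cv2.convertScaleAbs(cv2.resize(a,None,fx=4,fy=4,interpolation=cv2.INTER_CUBIC),alpha=1.5))
E
```

```text
(no output)
```

View pics/crop1.png

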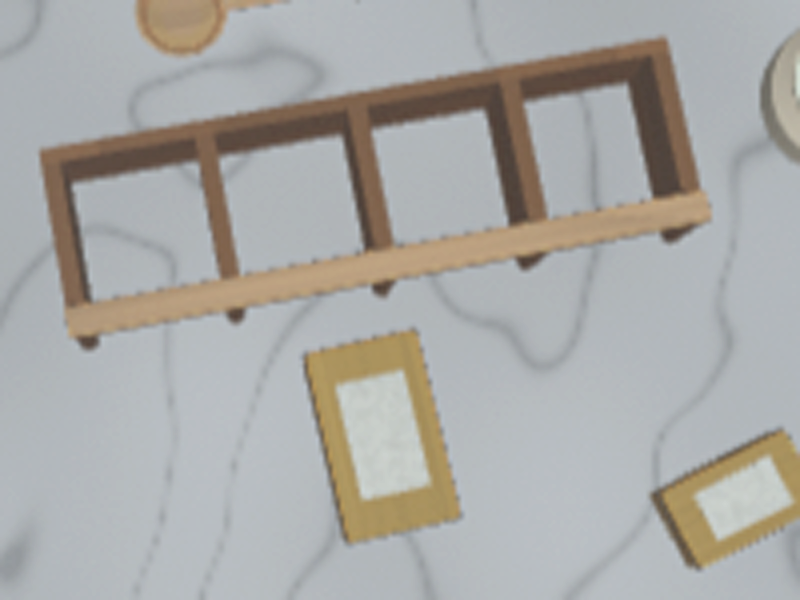

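The crop confirms the middle tin, with top corners at about (305,353), (416,331), (461,518) and (348,543). The rail's top face runs from about (70,325) to (708,205) in the crop.

```bash
cat > h.py <<'E'
import numpy as np
from workcell import r
from scipy.spatial.transform import Rotation as Ro
def px(p,z,n="top"):
    m=r.camera_model(n);p=np.atleast_2d(p).astype(float);R,t=m["R"],m["t"]
    d=np.c_[p,np.ones(len(p))]@np.linalg.inv(m["intrinsics"]).T@R
    c=-R.T@t
    return c+d*((z-c[2])/d[:,2])[:,None]
def uv(X,n="top"):
    m=r.camera_model(n);c=np.atleast_2d(X)@m["R"].T+m["t"];q=c@m["intrinsics"].T;return q[:,:2]/q[:,2:]
def crop(p): return (np.array(p)+.5)/4-.5+[260,165]
E
python3 - <<'E'
from h import *
np.set_printoptions(precision=4,suppress=True)
c=px(crop([[66,312],[74,337],[706,192],[710,217]]),.068);print(c)
L=c[:2].mean(0);Rr=c[2:].mean(0);d=L-Rr;print("len",np.linalg.norm(d))
y=d[:2]/np.linalg.norm(d[:2]);x=np.array([y[1],-y[0]]);yaw=np.arctan2(x[1],x[0])
mid=(L+Rr)[:2]/2;o=mid+.042*x
print("yaw",yaw,"rail mid",mid,"rack o",o,"x",x,"y",y)
for g in(120,40,-40,-120):print(g,mid+y*g/1e3)
t=px(crop([[305,353],[416,331],[461,518],[348,543]]),.04);print(t)
print("sizes",[np.linalg.norm(t[i]-t[(i+1)%4]) for i in range(4)])
tc=t.mean(0)[:2];e=(t[0]+t[1]-t[2]-t[3])[:2];ty=np.arctan2(e[1],e[0])
rel=tc-o;print("tin",tc,ty,"in rack",rel@x,rel@y,np.degrees(ty-yaw))
print("tin scene",uv(np.c_[t]  ,"scene"))
print("rail ends scene",uv([L,Rr],"scene"))
s=r.observe();M=Ro.from_rotvec(s["orientation"]).as_matrix();print(M)
print("cup",px([[235,240]],0),"bowl",px([[475,192]],.04))
E
```

```text
[[ 0.5906  0.1334  0.068 ]
 [ 0.578   0.1291  0.068 ]
 [ 0.6568 -0.1884  0.068 ]
 [ 0.6439 -0.1901  0.068 ]]
len 0.327234847521935
yaw 0.2032506109245525 rail mid [ 0.6173 -0.029 ] rack o [ 0.6585 -0.0205] x [0.9794 0.2019] y [-0.2019  0.9794]
120 [0.5931 0.0885]
40 [0.6093 0.0102]
-40 [ 0.6254 -0.0682]
-120 [ 0.6416 -0.1465]
[[ 0.5748  0.0128  0.04  ]
 [ 0.5871 -0.0443  0.04  ]
 [ 0.4917 -0.0674  0.04  ]
 [ 0.4782 -0.0101  0.04  ]]
sizes [np.float64(0.05846668219033513), np.float64(0.09813782595986444), np.float64(0.05891765677629747), np.float64(0.09920827233355663)]
tin [ 0.5329 -0.0273] 0.2353657956204954 in rack -0.12431674354139102 0.018733563583984744 1.8400645413606604
tin scene [[307.5869 248.739 ]
 [290.6465 271.4847]
 [248.7603 248.0645]
 [266.0988 226.235 ]]
rail ends scene [[352.9618 207.9764]
 [252.5574 343.97  ]]
[[ 0.9608  0.2771 -0.0006]
 [ 0.2771 -0.9608  0.0015]
 [-0.0002 -0.0016 -1.    ]]
cup [[0.6036 0.2298 0.    ]] bowl [[ 0.708  -0.2785  0.04  ]]
```

Everything agrees. The rail measures 327 mm and the tin 98×59 mm. The third gap is at rack y = -40, and the tin's centre is at rack y ≈ +19. I'll shut the fingers, turn to line up with the rack and fly over to the first gap.

```bash
cat >> h.py <<'E'
O=np.array([0.6585,-0.0205]);X=np.array([.9794,.2019]);Y=np.array([-.2019,.9794])
def st():
    s=r.observe();M=Ro.from_rotvec(s["orientation"]).as_matrix();q=s["position"][:2]-O
    f=s["force"]
    print("t%.2f rack x %.4f y %.4f tipz %.4f relyaw %.4f tilt %.4f F(rack) %.1f %.1f %.1f open %.4f"%(s["t"],q@X,q@Y,s["position"][2]-.019,np.arctan2(M[1,0],M[0,0])-.20325,M[2,2],f[:2]@X,f[:2]@Y,f[2],s["opening"]))
E
python3 -m handwheel '[[0,0,0,0.0776,-1],[0.0273,-0.032,0,0,-1],[0.0273,-0.032,0,0,-1],[0.0273,-0.032,0,0,-1],[0.0273,-0.032,0,0,-1],[0.0273,-0.032,0,0,-1],[0.0273,-0.032,0,0,-1],[0.0273,-0.032,0,0,-1],[0.0273,-0.032,0,0,-1],[0.0273,-0.032,0,0,-1],[0.0273,-0.032,0,0,-1],[0.0273,-0.032,0,0,-1],[0.0273,-0.032,0,0,-1],[0.0273,-0.032,0,0,-1],[0.0273,-0.032,0,0,-1],[0.0273,-0.032,0,0,-1],[0.0273,-0.032,0,0,-1],[0.0273,-0.032,0,0,-1],[0.0273,-0.032,0,0,-1]]'
python3 -c "from h import *;st()"
```

```text
t: 2.48
position: [0.5524, 0.0158, 0.25]
orientation: [3.125, 0.318, -0.001]
force: [-0.3, 0.4, -0.5]
opening: -0.0
t2.48 rack x -0.0966 y 0.0570 tipz 0.2310 relyaw -0.0002 tilt -1.0000 F(rack) -0.2 0.4 -0.5 open -0.0000
```

```bash
python3 -m handwheel '[[0.0273,-0.0315,0,0,-1],[0.0273,-0.0315,0,0,-1],[0,0,0.04,0,-1],[0,0,0.04,0,-1],[0,0,0.04,0,-1],[0,0,0.02,0,-1],[0,0,0,0,-1]]'
python3 - <<'E'
from h import *;import cv2
st()
for n,(a,b) in {"scene":((210,130),(320,250))}.items():
    cv2.imwrite("pics/s1.png",r.camera(n)); i=r.camera("top")[150:300,250:450]; cv2.imwrite("pics/t1.png",cv2.resize(i,None,fx=4,fy=4))
E
```

```text
t: 3.35
position: [0.5921, 0.0873, 0.1092]
orientation: [3.125, 0.319, -0.004]
force: [1.2, 0.3, 0.1]
opening: 0.0001
t3.35 rack x -0.0433 y 0.1190 tipz 0.0902 relyaw 0.0000 tilt -1.0000 F(rack) 1.2 0.1 0.1 open 0.0001
```

View pics/s1.png

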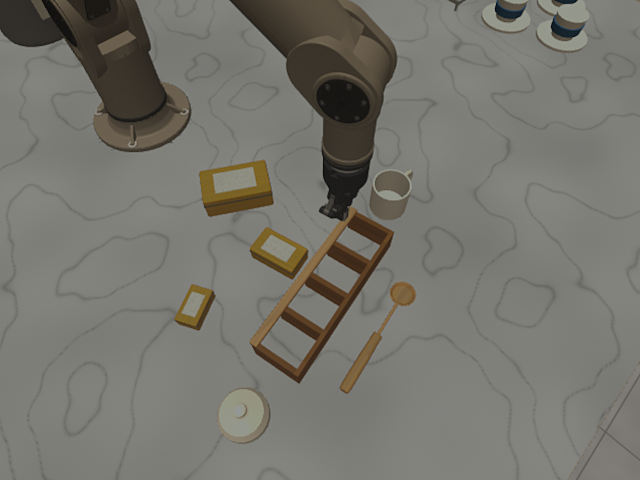

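The shut fingertips are above the rail at the cup end, around (335,210), with the cup clear. I'll come down gently until they touch.

```bash
python3 -m handwheel '[[0.001,-0.001,0.01,0,-1],[0,0,0.008,0,-1],[0,0,0.002,0,-1],[0,0,0.001,0,-1],[0,0,0,0,-1]]' >/dev/null; python3 -c "from h import *;st()"
python3 -m handwheel '[[0,0,0.001,0,-1],[0,0,0,0,-1]]' >/dev/null; python3 -c "from h import *;st()"
```

```text
t4.08 rack x -0.0414 y 0.1200 tipz 0.0704 relyaw -0.0001 tilt -1.0000 F(rack) 0.5 0.5 0.3 open 0.0001
t4.33 rack x -0.0414 y 0.1199 tipz 0.0693 relyaw -0.0001 tilt -1.0000 F(rack) -0.1 0.5 1.0 open 0.0001
```

```bash
for i in 1 ; do python3 -m handwheel '[[0,0,0.001,0,-1],[0,0,0,0,-1]]' >/dev/null; python3 -c "from h import *;st()"; python3 -m handwheel '[[0,0,0.0007,0,-1],[0,0,0,0,-1]]' >/dev/null; python3 -c "from h import *;st()"; done
```

```text
t4.58 rack x -0.0415 y 0.1200 tipz 0.0682 relyaw -0.0000 tilt -1.0000 F(rack) 0.3 1.5 -1.0 open -0.0001
t4.83 rack x -0.0415 y 0.1200 tipz 0.0682 relyaw -0.0001 tilt -1.0000 F(rack) -1.9 0.2 4.4 open 0.0002
```

Contact at z = 68 mm with 4 N. I'll add a little preload and slide, checking the force as it goes.

```bash
python3 -m handwheel '[[0,0,0.0008,0,-1],[0,0,0,0,-1]]' >/dev/null; python3 -c "from h import *;st()"
python3 -m handwheel '[[0,0.005,0,0,-1],[0,0.005,0,0,-1],[0,0.005,0,0,-1],[0,0.005,0,0,-1]]' >/dev/null; python3 -c "from h import *;st()"
```

```text
t5.08 rack x -0.0414 y 0.1200 tipz 0.0681 relyaw -0.0002 tilt -1.0000 F(rack) -3.9 0.5 12.0 open -0.0001
t5.58 rack x -0.0400 y 0.1021 tipz 0.0681 relyaw 0.0015 tilt -1.0000 F(rack) 0.2 3.5 6.1 open 0.0004
```

```bash
python3 -m handwheel '[[-0.0005,0.005,0.0005,0,-1],[0,0.005,0,0,-1],[0,0.005,0,0,-1],[0,0.005,0,0,-1],[0,0.005,0,0,-1],[0,0.005,0,0,-1]]' >/dev/null; python3 -c "from h import *;st()"
python3 -m handwheel '[[0,0.005,0.0002,0,-1],[0,0.005,0,0,-1],[0,0.005,0,0,-1],[0,0.005,0,0,-1],[0,0.005,0,0,-1],[0,0.005,0,0,-1]]' >/dev/null; python3 -c "from h import *;st()"
```

```text
t6.33 rack x -0.0399 y 0.0729 tipz 0.0681 relyaw 0.0021 tilt -1.0000 F(rack) -0.1 6.5 9.7 open -0.0002
t7.08 rack x -0.0396 y 0.0432 tipz 0.0681 relyaw 0.0023 tilt -1.0000 F(rack) -1.0 6.5 9.6 open 0.0000
```

```bash
python3 -m handwheel '[[-0.001,0.005,0,0,-1],[0,0.005,0,0,-1],[0,0.005,0,0,-1],[0,0.005,0,0,-1],[0,0.005,0,0,-1],[0,0.005,0,0,-1],[0,0.005,0,0,-1],[0,0.005,0,0,-1]]' >/dev/null; python3 -c "from h import *;st()"
python3 -m handwheel '[[0,0.005,0,0,-1],[0,0.005,0,0,-1],[0,0.005,0,0,-1],[0,0.005,0,0,-1],[0,0.005,0,0,-1],[0,0.005,0,0,-1],[0,0.005,0,0,-1],[0,0.004,0,0,-1],[0,0,0,0,-1]]' >/dev/null; python3 -c "from h import *;st()"
python3 - <<'E'
from h import *;import cv2
cv2.imwrite("pics/s2.png",r.camera("scene"))
E
```

```text
t8.07 rack x -0.0405 y 0.0032 tipz 0.0681 relyaw 0.0023 tilt -1.0000 F(rack) 0.3 6.3 11.5 open -0.0000
t9.20 rack x -0.0405 y -0.0365 tipz 0.0681 relyaw 0.0017 tilt -1.0000 F(rack) 0.4 5.3 10.1 open -0.0000
```

View pics/s2.png

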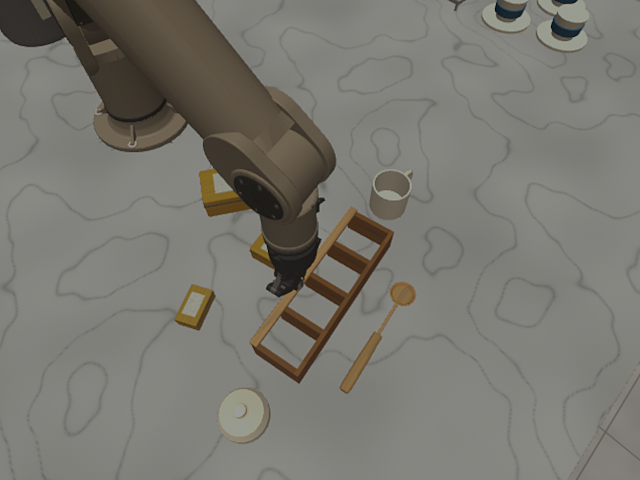

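The fingertips are on the rail over the third gap at about (285,288), rack y = -37, having kept contact. I'll lift straight off, go to the tin's +y side, turn 90° and half-open the jaws to push it sideways at two points.

```bash
python3 -m handwheel '[[0,0,-0.035,0,-1],[0,0,-0.037,0,-1],[-0.021,-0.033,0,0,-1],[-0.021,-0.033,0,0,-1],[-0.021,-0.033,0,0,-1],[-0.0205,-0.0325,0,0,-1],[0,0,0,0.1745,0.3],[0,0,0,0.1745,0.3],[0,0,0,0.1745,0.3],[0,0,0,0.1745,0.3],[0,0,0,0.1745,0.3],[0,0,0,0.1745,0.3],[0,0,0,0.1745,0.3],[0,0,0,0.1745,0.3],[0,0,0,0.1745,0.3],[0,0,0,0,0.3]]' >/dev/null; python3 -c "from h import *;st();print(r.observe()['qpos'])"
```

```text
t11.25 rack x -0.1275 y 0.0932 tipz 0.1357 relyaw -1.5090 tilt -1.0000 F(rack) 0.4 0.0 -0.7 open 0.0555
[-0.44610707  0.34958124  0.28893958  2.03179387 -0.13565806  0.78562023
 -2.9533874 ]
```

Joint 7 reached its limit 3.5° short, so I'll turn the other way; a half turn is equivalent.

```bash
python3 -m handwheel '[[0,0,0,-0.181,0.3],[0,0,0,-0.181,0.3],[0,0,0,-0.181,0.3],[0,0,0,-0.181,0.3],[0,0,0,-0.181,0.3],[0,0,0,-0.181,0.3],[0,0,0,-0.181,0.3],[0,0,0,-0.181,0.3],[0,0,0,-0.181,0.3],[0,0,0,-0.181,0.3],[0,0,0,-0.181,0.3],[0,0,0,-0.181,0.3],[0,0,0,-0.181,0.3],[0,0,0,-0.181,0.3],[0,0,0,-0.181,0.3],[0,0,0,-0.181,0.3],[0,0,0,-0.181,0.3],[0,0,0,0,0.3]]' >/dev/null; python3 -c "from h import *;st();print(r.observe()['qpos'])"
```

```text
t13.50 rack x -0.1276 y 0.0920 tipz 0.1362 relyaw 1.5646 tilt -1.0000 F(rack) 1.3 0.7 0.2 open 0.0555
[ 0.11213016  0.36790736 -0.38349086  1.99512824  0.18256534  0.8172436
 -0.17729276]
```

```bash
python3 -m handwheel '[[0,0.003,0.04,-0.006,0.3],[0,0,0.04,0,0.3],[0,0,0.03,0,0.3],[0,0,0.016,0,0.3],[-0.007,0,0,0,0.3],[-0.007,0,0,0,0.3],[-0.007,0,0,0,0.3],[0,0,0,0,0.3]]' >/dev/null; python3 - <<'E'
from h import *;import cv2
st();cv2.imwrite("pics/s3.png",cv2.resize(r.camera("scene")[150:350,150:410],None,fx=3,fy=3))
E
```

```text
t14.50 rack x -0.1253 y 0.0701 tipz 0.0104 relyaw 1.5691 tilt -1.0000 F(rack) 0.4 0.1 0.5 open 0.0553
```

View pics/s3.png

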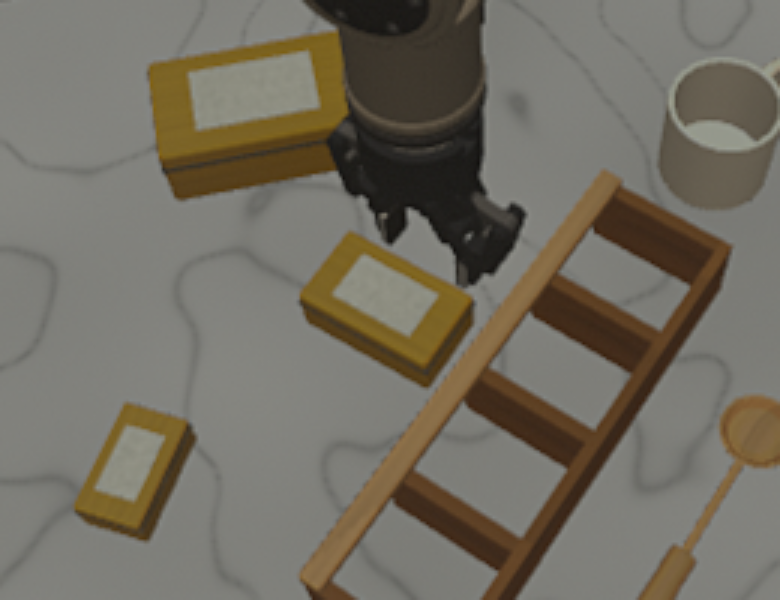

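Both fingers are down beside the tin's cup-side long face, at (390,235) and (475,275) in the crop, and touching nothing. I'll push slowly sideways.

```bash
python3 -m handwheel '[[-0.005,0,0,0,0.3],[-0.005,0,0,0,0.3],[-0.005,0,0,0,0.3],[-0.004,0,0,0,0.3],[-0.004,0,0,0,0.3],[-0.004,0,0,0,0.3],[-0.004,0,0,0,0.3],[-0.004,0,0,0,0.3],[-0.004,0,0,0,0.3],[-0.004,0,0,0,0.3],[-0.004,0,0,0,0.3],[-0.004,0,0,0,0.3],[-0.004,0,0,0,0.3],[-0.003,0,0,0,0.3],[-0.002,0,0,0,0.3],[-0.001,0,0,0,0.3]]' >/dev/null; python3 - <<'E'
from h import *;import cv2
st();cv2.imwrite("pics/t3.png",cv2.convertScaleAbs(cv2.resize(r.camera("top")[165:315,260:460],None,fx=4,fy=4,interpolation=cv2.INTER_CUBIC),alpha=1.5))
E
```

```text
t16.55 rack x -0.1258 y 0.0101 tipz 0.0096 relyaw 1.5709 tilt -1.0000 F(rack) 1.0 3.0 3.4 open 0.0555
```

View pics/t3.png

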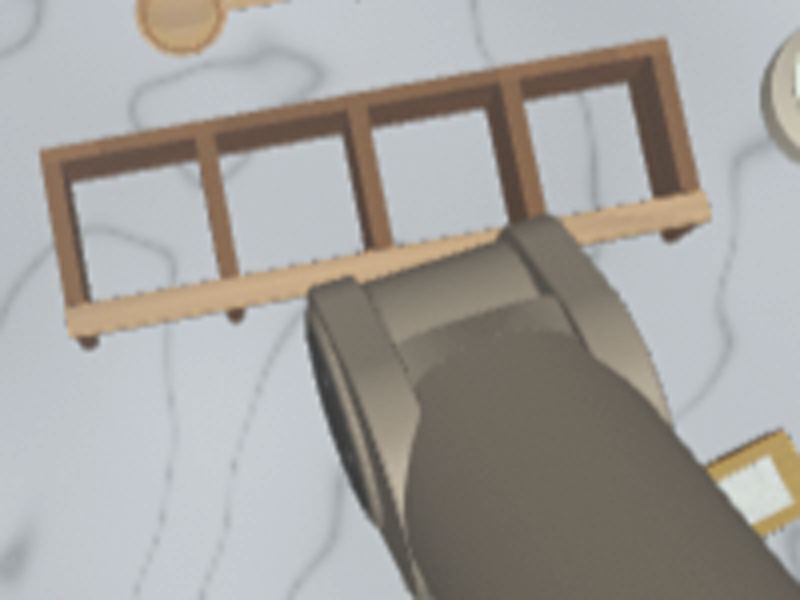

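```bash
python3 -m handwheel '[[-0.003,0,0,0,0.3],[-0.003,0,0,0,0.3],[-0.002,0,0,0,0.3],[0,0,0,0,0.3],[0.01,0,0,0,0.3],[0.01,0,0,0,0.3],[0,0,-0.04,0,0.3],[0,0,-0.04,0,0.3],[0,0,-0.04,0,0.3],[0.03,0,0,0,0.3],[0.03,0,0,0,0.3],[0,0,0,0,0.3]]' >/dev/null; python3 - <<'E'
from h import *;import cv2
np.set_printoptions(precision=4,suppress=True)
st();cv2.imwrite("pics/s4.png",cv2.resize(r.camera("scene")[180:380,170:370],None,fx=3,fy=3,interpolation=cv2.INTER_CUBIC))
b=px([[318,327],[376,364],[355,400],[295,363]],.06)[:,:2]-O;print("big tin rack",np.c_[b@X,b@Y])
E
```

```text
t18.10 rack x -0.1250 y 0.0855 tipz 0.1298 relyaw 1.5761 tilt -1.0000 F(rack) 0.1 -0.7 -0.3 open 0.0552
big tin rack [[-0.2145  0.113 ]
 [-0.3051  0.0153]
 [-0.3632  0.0687]
 [-0.2736  0.1697]]
```

View pics/s4.png

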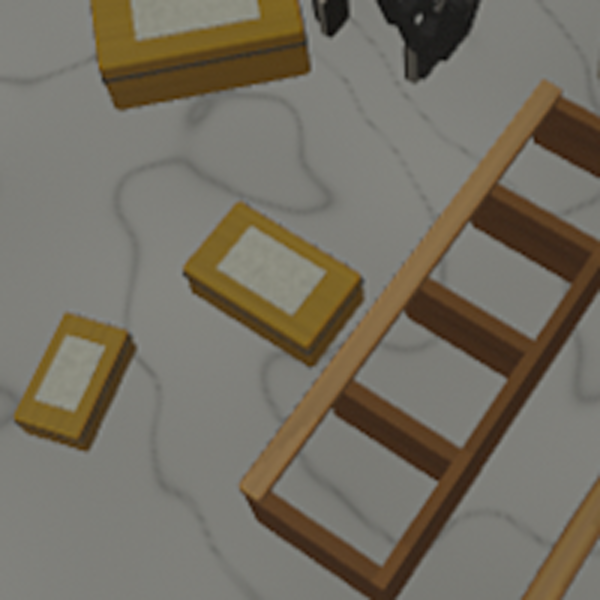

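The tin is clear and in view, with top corners at about (240,203), (362,280), (311,347) and (184,270) in the crop. I'll measure it, along with the rail ends as a cross-check.

```bash
python3 - <<'E'
from h import *
np.set_printoptions(precision=4,suppress=True)
f=lambda p:(np.array(p)+.5)/3-.5+[170,180]
t=px(f([[362,280],[311,347],[184,270],[240,203]]),.04,"scene")
print([np.linalg.norm(t[i]-t[(i+1)%4]) for i in range(4)])
b=t[:,:2]-O;b=np.c_[b@X,b@Y];print(b,b.mean(0));e=b[0]+b[1]-b[2]-b[3];print("yaw deg",np.degrees(np.arctan2(e[1],e[0])))
# rail: back-left top corner, front-left, front-right
q=px(f([[561,88],[545,81],[241,488],[258,500]]),.068,"scene")[:,:2]-O;print("rail",np.c_[q@X,q@Y])
E
```

```text
[np.float64(0.05435898716110959), np.float64(0.09876504556809602), np.float64(0.0579180635923581), np.float64(0.0989425240060113)]
[[-0.0735 -0.0118]
 [-0.0736 -0.0662]
 [-0.1723 -0.0679]
 [-0.1724 -0.01  ]] [-0.1229 -0.039 ]
yaw deg -0.020204390423681728
rail [[-0.0346  0.1655]
 [-0.0464  0.1645]
 [-0.0473 -0.1638]
 [-0.0352 -0.164 ]]
```

The tin is at rack (-123, -39) mm with yaw 0°, which lines up with the third gap. I'll turn back and go behind it.

```bash
python3 -m handwheel '[[-0.031,-0.0225,0,0,-0.53],[-0.031,-0.0225,0,0,-0.53],[-0.031,-0.0225,0,0,-0.53],[-0.0315,-0.0225,0,0,-0.53],[0,0,0,0.1751,-0.53],[0,0,0,0.1751,-0.53],[0,0,0,0.1751,-0.53],[0,0,0,0.1751,-0.53],[0,0,0,0.1751,-0.53],[0,0,0,0.1751,-0.53],[0,0,0,0.1751,-0.53],[0,0,0,0.1751,-0.53],[0,0,0,0.1751,-0.53],[0,0,0,0,-0.53]]' >/dev/null; python3 -c "from h import *;st();print(r.observe()['qpos'])"
```

```text
t19.90 rack x -0.2152 y -0.0429 tipz 0.1301 relyaw -0.0043 tilt -1.0000 F(rack) -0.5 -0.3 1.1 open 0.0202
[ 0.14455933  0.28196154 -0.05921371  2.12324106  0.0273083   0.74479841
 -1.30437619]
```

```bash
python3 -m handwheel '[[0,-0.003,0.04,-0.0043,-0.53],[0,0,0.04,0,-0.53],[0,0,0.028,0,-0.53],[0,0,0.011,0,-0.53],[0,0,0,0,-0.53]]' >/dev/null; python3 -c "from h import *;st()"
python3 -m handwheel '[[0.008,0,0,0,-0.53],[0.008,0,0,0,-0.53],[0.007,0,0,0,-0.53],[0.004,0,0,0,-0.53],[0.004,0,0,0,-0.53],[0.004,0,0,0,-0.53],[0.004,0,0,0,-0.53],[0.004,0,0,0,-0.53],[0.004,0,0,0,-0.53],[0.004,0,0,0,-0.53],[0.004,0,0,0,-0.53],[0.004,0,0,0,-0.53],[0.004,0,0,0,-0.53],[0.004,0,0,0,-0.53],[0.004,0,0,0,-0.53]]' >/dev/null;python3 -c "
from h import *;import cv2
st();cv2.imwrite('pics/s5.png',cv2.resize(r.camera('scene')[180:380,170:370],None,fx=3,fy=3,interpolation=cv2.INTER_CUBIC))"
```

```text
t20.52 rack x -0.2160 y -0.0394 tipz 0.0110 relyaw 0.0006 tilt -1.0000 F(rack) 0.2 0.3 -1.1 open 0.0200
t22.40 rack x -0.1447 y -0.0394 tipz 0.0107 relyaw -0.0007 tilt -1.0000 F(rack) -3.8 -0.3 3.0 open 0.0201
```

View pics/s5.png

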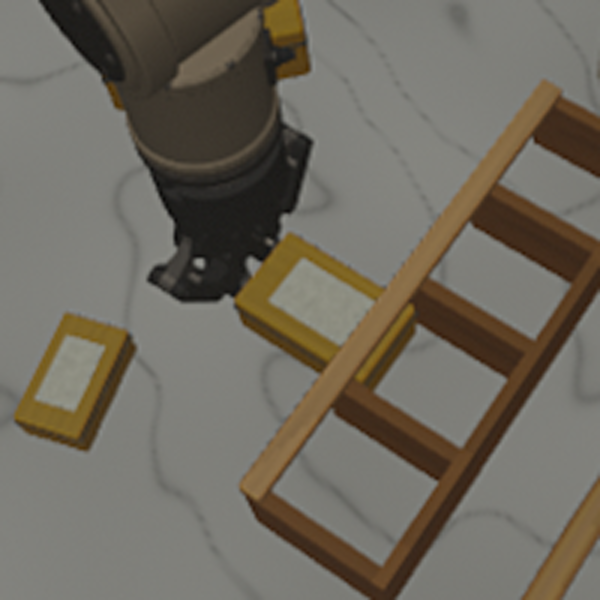

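The tin's nose is under the rail and centred in the third gap, at about (365,345). I'll keep pushing.

```bash
python3 -m handwheel '[[0.004,0,0,0,-0.53],[0.004,0,0,0,-0.53],[0.004,0,0,0,-0.53],[0.004,0,0,0,-0.53],[0.004,0,0,0,-0.53],[0.004,0,0,0,-0.53],[0.004,0,0,0,-0.53],[0.004,0,0,0,-0.53],[0.004,0,0,0,-0.53],[0.004,0,0,0,-0.53],[0.004,0,0,0,-0.53],[0.004,0,0,0,-0.53],[0.004,0,0,0,-0.53],[0.004,0,0,0,-0.53],[0.004,0,0,0,-0.53]]' >/dev/null;python3 -c "from h import *;st()"
python3 -m handwheel '[[0.002,0,0,0,-0.53],[0.002,0,0,0,-0.53],[0.001,0,0,0,-0.53],[0,0,0,0,-0.53]]' >/dev/null;python3 -c "from h import *;st()"
```

```text
t24.32 rack x -0.0845 y -0.0394 tipz 0.0102 relyaw -0.0007 tilt -1.0000 F(rack) -2.9 -0.4 1.9 open 0.0198
t24.82 rack x -0.0795 y -0.0393 tipz 0.0102 relyaw -0.0006 tilt -1.0000 F(rack) -1.4 0.3 1.4 open 0.0200
```

```bash
python3 -m handwheel '[[0.002,0,0,0,-0.53],[0.002,0,0,0,-0.53],[0.002,0,0,0,-0.53],[0.001,0,0,0,-0.53],[0,0,0,0,-0.53]]' >/dev/null;python3 -c "from h import *;st()"
python3 -m handwheel '[[0.001,0,0,0,-0.53],[0.001,0,0,0,-0.53],[0,0,0,0,-0.53]]' >/dev/null;python3 -c "from h import *;st()"
```

```text
t25.45 rack x -0.0725 y -0.0393 tipz 0.0101 relyaw -0.0006 tilt -1.0000 F(rack) -0.8 0.0 0.8 open 0.0200
t25.82 rack x -0.0705 y -0.0394 tipz 0.0101 relyaw -0.0006 tilt -1.0000 F(rack) -1.3 0.6 1.5 open 0.0200
```

```bash
python3 -m handwheel '[[0.001,0,0,0,-0.53],[0.001,0,0,0,-0.53],[0,0,0,0,-0.53]]' >/dev/null;python3 -c "from h import *;st()"
python3 -m handwheel '[[0.001,0,0,0,-0.53],[0,0,0,0,-0.53]]' >/dev/null;python3 -c "from h import *;st()"
```

```text
t26.20 rack x -0.0690 y -0.0394 tipz 0.0100 relyaw -0.0007 tilt -1.0000 F(rack) -4.8 -0.3 2.2 open 0.0201
t26.45 rack x -0.0689 y -0.0394 tipz 0.0099 relyaw -0.0009 tilt -1.0000 F(rack) -6.5 0.7 5.2 open 0.0204
```

The motion stopped at x = -69 mm, as predicted for fully home, and the force is rising. I'll give it one more firm millimetre, then back off and lift.

```bash
python3 -m handwheel '[[0.001,0,0,0,-0.53],[0.001,0,0,0,-0.53],[0,0,0,0,-0.53]]' >/dev/null;python3 -c "from h import *;st()"
python3 -m handwheel '[[-0.004,0,0,0,-0.53],[-0.012,0,0,0,-0.53],[-0.03,0,0,0,-0.53],[-0.04,0,0,0,-0.53],[-0.04,0,-0.03,0,-0.53],[0,0,-0.04,0,-0.53],[0,0,-0.04,0,-0.53],[0,0,-0.04,0,-0.53],[0,0,0,0,-0.53]]' >/dev/null;python3 -c "
from h import *;import cv2
st();cv2.imwrite('pics/s6.png',r.camera('scene'))
cv2.imwrite('pics/t6.png',cv2.convertScaleAbs(cv2.resize(r.camera('top')[165:315,260:460],None,fx=4,fy=4,interpolation=cv2.INTER_CUBIC),alpha=1.5))"
```

```text
t26.82 rack x -0.0689 y -0.0395 tipz 0.0096 relyaw -0.0013 tilt -0.9999 F(rack) -10.9 0.2 8.0 open 0.0200
t27.95 rack x -0.1884 y -0.0401 tipz 0.1642 relyaw -0.0007 tilt -1.0000 F(rack) 0.4 1.0 -0.5 open 0.0200
```

View pics/s6.png

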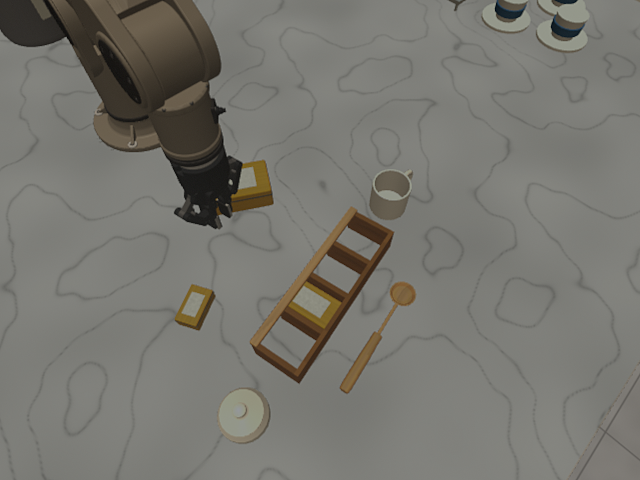

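View pics/t6.png

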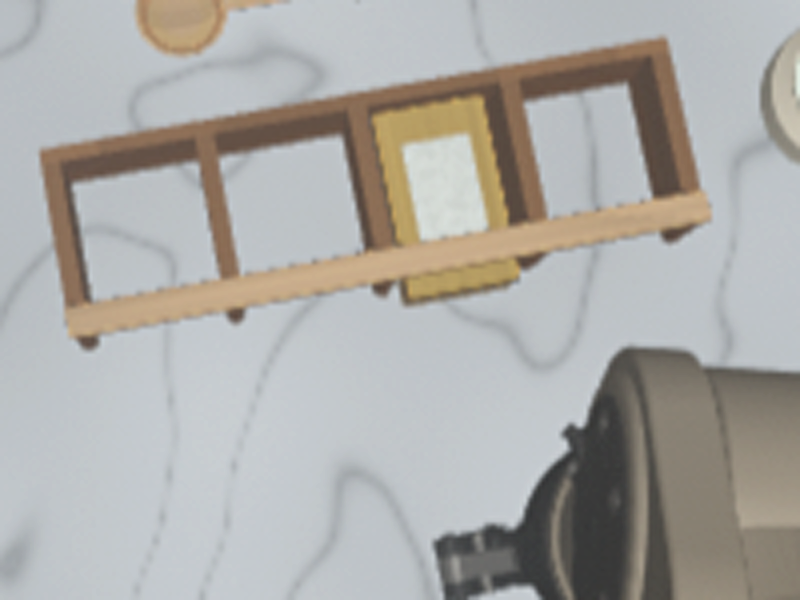

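The tin sits straight in the third gap, its far edge against the back board at (375–485, 95–110). About 8 mm shows in front at (403–519, 260–300). The cup, bowl and spoon look unmoved, and the gripper is clear. I'll hand in.

```bash
python3 -c "
from h import *
import cv2
b=px(crop([[402,293],[519,270]]),.04)[:,:2]-O;print(np.c_[b@X,b@Y])
a=cv2.imread('pics/scene0.png').astype(int);c=cv2.imread('pics/s6.png').astype(int)
for n,(x0,y0,x1,y1) in dict(cup=(365,165,415,220),bowl=(215,385,272,445),spoon=(338,280,418,395)).items():print(n,abs(a-c)[y0:y1,x0:x1].mean())
r.hand_in()"
```

```text
[[-0.05402361 -0.00574771]
 [-0.05354897 -0.06779175]]
cup 5.212363636363636
bowl 5.907699805068226
spoon 5.538333333333333
the job is handed in; nothing more can be done
```

I ran the shut fingertips along the front rail from the first gap to the third, then pushed the middle-sized tin into the third gap until it stopped. The job was handed in at about 28 s of the 70 s allowed.

- **Rail run:** the fingertips touched at 68 mm and went from y = +120 to y = -37 mm. The upward force read 6 to 12 N at every check. I then lifted straight off.
- **Tin:** I pushed it sideways into line with two fingers, then pushed it in lengthwise at low height. It stopped with the pusher at x = -69 mm, where I expected it to be fully home, and the force rose to 11 N without further movement.
- **Last pictures:** the tin lies straight in the third gap against the back board, and the gripper is clear and touching nothing.
- **Small disagreement:** my picture reading put the tin's front edge at x ≈ -54 mm against the expected -58. A picture cell is about 2 mm, and I trust the contact stop more.
- **Cup, bowl and spoon:** they look unmoved. The before-and-after picture difference was about 5 to 6 grey levels around each. I took that for picture noise or lighting and did not check it further.
- **Mishap on the way:** joint 7 came to the end of its range during one turn, short of the angle I wanted. I turned the other way instead, with no contact.

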